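Hold a battery pack on its sprung dock for screwing

TASK

Slide the battery pack's cover fully shut, then set the pack flat on the dock's plate with its socket end towards the upright flange and push it straight onto the sprung plug, so that my screws will reach. Hold it there as my third hand with a steady push of about 8 newtons on the plug (4 to 12 is fine; never more than 20, it would bend the contacts) for a second or two, and finish while still holding and pushing: do not let go. Leave the other things on the bench, my two thumbscrews included, where they are.

Things in the scene. Friction and masses are not known exactly. Their poses are not given: they have to be found in the camera images.
- pack: loose battery pack, grey case 125 x 64 x 36 mm (x, y, z), 0.2 to 0.4 kg, black sliding cover on top. Origin: centre of its underside; z up; x points to its front end (socket, two brass inserts; end face at x = +62.5 mm). The half behind x = -4 mm is a closed block with plane sides 64 mm apart, 36 mm high: take it there across y (x = -35 to -10 mm). Cells lie in the front half under the cover.
- pack_cover (a joint): opening of the pack's cover (plate 66.5 x 55 x 3 mm, its top 36 mm above the pack's underside) in m: 0 fully shut at its stop, 0.045 open. It opens along the pack's +x, out over the front end, where it would strike the dock's flange; it shuts along -x. Friction 0.6 N, no spring. The pack on the table resists 1 to 2.5 N, so it stays until the cover reaches its stop, then is dragged along.
- cover_ridge (a point): middle of the top of the cover's thumb ridge, a bar 9 mm thick along the pack's x and 36 mm long along y, that stands 12.5 mm above the cover's top; this point is 48.5 mm above the pack's underside, and at x = +8 mm on the pack when the cover is shut.
- pack_socket (a point): centre of the mouth of the socket in the pack's front end face, 16 mm above the pack's underside: a rectangular recess 28 mm wide, 14 mm high and 8 mm deep.
- dock: dock, an aluminium angle bracket screwed to the table: a flat plate 4 mm thick, 96 mm wide (y), from x = -150 to +40 mm, and an upright flange 96 mm wide, 5 mm thick, top 60 mm above the table. Origin: on the table under the middle of the flange's front face; z up; x points from the plate through the flange: the direction in which the pack is pushed. The plate in front lies on the robot's side.
- dock_flange (a point): point on the flange's front face on the plug's axis, 20 mm above the table (16 mm above the plate), y = 0 of the dock; between two screw holes at y = +22 and -22 mm; x as the dock's. In the finished job the pack's front end face stands 2 to 10 mm before this face.
- dock_plug: black sprung plug, nose 24 mm wide, 10 mm high: 2 mm play all round in the socket. Origin: middle of its tip; at rest 20 mm before the flange's face, 20 mm above the table. It yields along the dock's x at 2 N, then 1 N more per mm; stop at 12 mm. It meets the socket's bottom when the pack's end face is 12 mm from the flange; 8 N is 6 mm on. Pack friction (to 2.5 N) adds to the wrist force.
- thumbscrew_1: knurled steel thumbscrew, head 15 mm across, 26 mm high, standing on its head behind the dock's flange; origin under its middle; leave alone
- thumbscrew_2: the second thumbscrew, alike, beside the first; leave alone
- precision_driver: small blue screwdriver, 10 x 111 x 9 mm, lying flat, origin under its middle; leave alone
- eraser: eraser with a blue sleeve, 20 x 43 x 12 mm, origin under its middle; leave alone
- loupe: black loupe, 37 mm across, 40 mm high, standing, origin under its middle; leave alone
- spare_eyepiece: black microscope eyepiece, 38 mm across, 52 mm high, standing, origin under its middle; leave alone
- tape_roll: roll of tape, 66 mm across, 19 mm high, lying flat, origin under its middle; leave alone
- tweezers_straight: steel tweezers, 13 x 121 x 9 mm, lying flat, origin under their middle; leave alone
- slide_stack: stack of microscope slides, 30 x 79 x 10 mm, lying flat, origin under its middle; leave alone
Not all that is in view belongs to the job. Leave any blue look-alike of the pack alone.

How it is judged:
By the outcome, as a careful person would: the job done as asked, in the order asked, and still so for the second after the job is handed in, while the arm keeps its last pose, push and grip.
It also fails if it takes over 59 s, if anything falls off the work surface, if the arm or the gripper's body presses on something with over 40 N, if the wrist force passes 120 N, or if a joint passes its speed limit or range.

ROBOT

A 7-joint arm with a two-finger parallel gripper is mounted at the origin on a cart in front of the work surface, level with it; the furniture and walls round the work are solid. World frame = base frame: x ahead of the robot, y to its left, z up, the work surface at z = 0. Lengths are in mm, angles in rad, forces in N, time in s.
With the tool pointing down it reaches from about 425 to 875 mm from the base axis. Payload 8.4 kg.
Tool frame: the origin (TCP) lies where the fingers leave the gripper's body, on its centre line; the fingertips stand 70 mm ahead of it and the grasp point (between the pads) lies 51 mm ahead of it (r.grip_point_offset is the distance from the TCP to the grasp point, in mm); z points along the fingers, y is the line along which they close (so a half turn about z gives the same grasp; the last joint's range is limited). The gripper opens to 87 mm and grips with 3 to 60 N. Pads are 19 mm wide; open, the fingers measure 117 mm over their backs; the gripper's body (75 mm by 190 mm) begins 51 mm behind the grasp point.
Start: joints at [-1.402, 0.333, 0.04, 1.465, -0.013, 1.343, -0.059], TCP at [172, 626.804, 292.246] pointing down, gripper open.
Joint ranges: [-2.58, 2.58], [-0.38, 2.09], [-1.3, 1.39], [0.25, 2.4], [-1.5, 4.64], [0.08, 2.09], [-2.65, 2.65]. Speed limits (rad/s): [2.22, 2.22, 2.79, 2.79, 3.14, 3.14, 3.14].

INTERFACE

Orientations are given as a rotation vector (axis times angle).
In Python, from plant import r gives the robot as it stands. The module is installed in compiled form; this text tells all that it offers.
- The arm moves only by the tool send_rows, never from a script. Its argument "commands" is a list of rows, each an object with "delta_pos": the shift along the tool's x, y, z normalised to -1 to 1, where 1 is 20 cm, a list of three; "roll": the turn about the tool's z normalised to -1 to 1, where 1 is 90 degrees. A call has exactly 8 rows; each row shifts and turns the commanded pose from where the row before left it, along the tool's axes as they then stand; what a row does not reach is not made up. A row lasts 1/8 s, in which the tool goes at most 62.5 mm and 10.7 degrees, less where a joint would pass 70% of its speed; a pose out of reach is approached as far as the arm can. A call with a number of a shift or a turn outside -1 to 1 is refused whole. A call with a gripper value outside its range is refused whole. "claw" is the closure, from -1 (fully open) to 1 (shut), set as the call begins (left out, the last holds). The fingers move at their own pace and stop on an object; "newtons" is the grip in N (left out, the last holds). Time passes only in rows, so rows that do not move let the fingers close, or fill a call up. It gives the time, the measured TCP pose, the force, the opening and the grip force at its end, in the units of the state.
- r.get_obs(): the state, without advancing time (a new reading comes with each control period).
- r.get_image(name): name is "side" or "top" or "wrist"; returns a dict with "frame" (400x640x3 uint8, red, green, blue), "z_map" (400x640 float32, mm along the optical axis (not along the pixel's ray), 0 where there is no reading), "K" (3x3 intrinsics, pixels), "R" (3x3) and "t" (3): a world point X has camera coordinates R X + t. Camera axes: x right, y down, z forward; pixel columns grow to the right and rows downward; lengths in mm; the calibration is good to about 2 mm. The wrist camera is an equidistant fisheye: a pixel r from the principal point sees the ray r / f radians off the axis. A picture is of the moment at which its call begins.
- r.hand_in(): hands the job in; it is judged then, once.
The state is a dict: "clock": time; "q": joint angles; "dq": joint speeds; "joint_torque": joint torques, N m; "ee_pos": TCP position; "orientation": TCP orientation; "wrist_force": force on the tool from outside, world axes, zero at the start; "moment": the same for the moment, N m; "grip_width": opening from 0.0 (shut) to 1.0 (fully open); "finger_force": force on a finger pad.
Only numpy, scipy, OpenCV 4.12 (cv2) and the standard library are available. Lean on these libraries where they do the work, as an engineer would, in place of code of your own. Each camera call takes 0.05 s, during which the arm holds its last target. There are 200 camera calls.

## Working session

There is one attempt and no reset: what is moved stays moved. The work goes in short steps, Python scripts to look and compute and a tool call to move; the robot and the scene stay as the last step left them, time stands still between calls to the robot, and variables do not carry over. Pictures are saved under pics/ and viewed, at most 10 in all, crops included, and the job is handed in when it is done.

Besides the shell and the picture viewer there is one more tool, called after "Call:" as a command line: name --argument value ..., lists and objects as JSON in quotes. send_rows: Moves the arm, as the interface text tells. Scaled input: -1 to 1 covers 20 cm each way for a shift and 90 degrees each way for a turn. Its arguments: {"type":"object","properties":{"commands":{"type":"array","items":{"type":"object","properties":{"delta_pos":{"type":"array","items":{"type":"number","minimum":-1,"maximum":1}},"roll":{"type":"number","minimum":-1,"maximum":1}}}},"claw":{"type":"number"},"newtons":{"type":"number"}},"required":["commands"]}

```bash
mkdir -p pics
cat > h.py <<'E'
import numpy as np, cv2
from plant import r
def snap(n,tag):
    d=r.get_image(n); np.savez(f'{tag}.npz',**{k:np.asarray(v) for k,v in d.items()})
    cv2.imwrite(f'pics/{tag}.png',d['frame'][:,:,::-1]); return d
def ray(d,u,v):
    K,R,t=d['K'],d['R'],d['t']
    p=np.array([(u-K[0,2])/K[0,0],(v-K[1,2])/K[1,1],1.]); return -R.T@t, R.T@p
def at_z(d,u,v,z):
    c,p=ray(d,u,v); return c+p*(z-c[2])/p[2]
def at_depth(d,u,v):
    c,p=ray(d,u,v); return c+p*d['z_map'][int(round(v)),int(round(u))]
def proj(d,X):
    c=d['R']@np.asarray(X,float)+d['t']; p=d['K']@c; return p[:2]/p[2]
E
python3 - <<'E'
from h import *
a=snap('top','top0');b=snap('side','side0');
print({k:np.round(v,3) for k,v in r.get_obs().items()}, r.grip_point_offset)
print(a['K'],-a['R'].T@a['t'],a['R']); print(-b['R'].T@b['t'],b['R'])
E
```

```text
{'clock': np.float64(0.1), 'q': array([-1.402,  0.334,  0.04 ,  1.466, -0.013,  1.343, -0.058]), 'dq': array([-0.001, -0.   ,  0.   , -0.003, -0.002, -0.002,  0.001]), 'joint_torque': array([ 5.0000e-03, -6.5781e+01,  1.3410e+00, -4.0471e+01, -6.0000e-02,
        4.1000e-02,  0.0000e+00]), 'ee_pos': array([171.924, 626.515, 291.456]), 'orientation': array([-4.190e-01, -3.113e+00,  2.000e-03]), 'wrist_force': array([ 0.603,  0.006, -1.17 ]), 'moment': array([-0.02 ,  0.036, -0.005]), 'finger_force': np.float64(0.0), 'grip_width': np.float64(1.0)} 51.0
[[465.02498464   0.         311.14873309]
 [  0.         465.02498464 197.75497345]
 [  0.           0.           1.        ]] [ 384.90588645  -67.90751508 1294.82097899] [[ 0.01498014 -0.99988043  0.00383723]
 [-0.99241405 -0.0153364  -0.12198014]
 [ 0.12202441 -0.00198084 -0.99252512]]
[ 377.96237561 -956.75822342  870.30139654] [[ 0.98192474 -0.18897592 -0.01057863]
 [-0.13457324 -0.65776046 -0.7411081 ]
 [ 0.13309338  0.72913598 -0.67130237]]
```

View pics/top0.png

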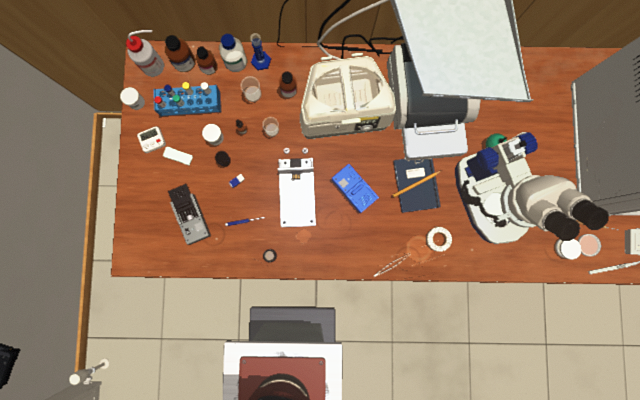

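View pics/side0.png

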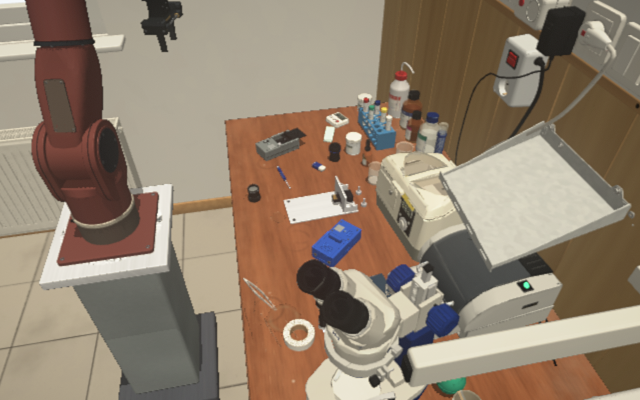

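Candidates for the pack: the grey case with black cover at top (187,213) / side (282,145), and the blue look-alike at top (355,188) / side (337,243). The description says grey with a black cover, so I choose the first. The dock is at top (297,190). I'll check the choice in close crops.

Run:
```python
import cv2
a=cv2.imread('pics/top0.png')[140:250,160:330]; cv2.imwrite('pics/topc.png',cv2.resize(a,None,fx=4.7,fy=4.7,interpolation=cv2.INTER_CUBIC))
b=cv2.imread('pics/side0.png')[115:230,225:380]; cv2.imwrite('pics/sidec.png',cv2.resize(b,None,fx=5,fy=5,interpolation=cv2.INTER_CUBIC))
```

```text
(no output)
```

View pics/topc.png

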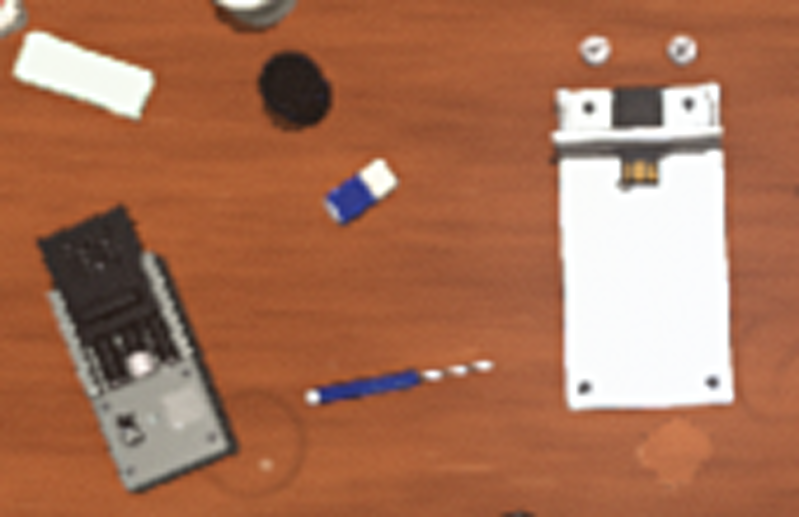

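View pics/sidec.png

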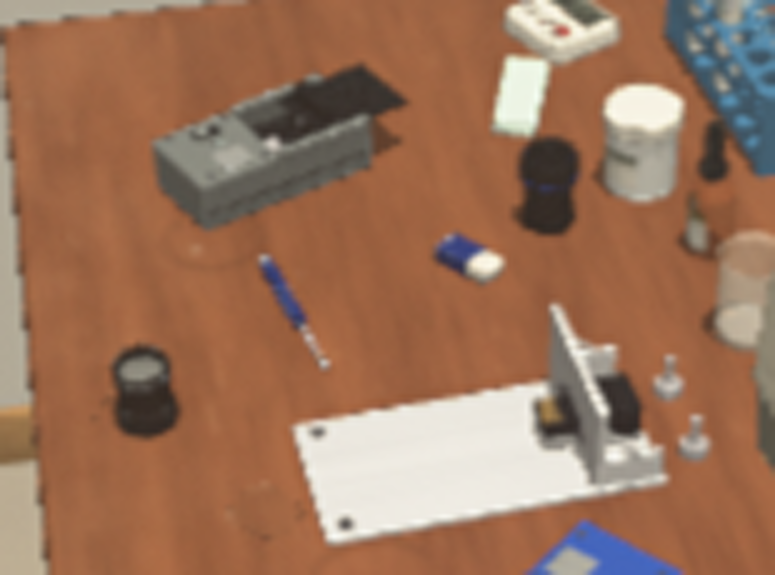

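The top crop shows the pack with rear corners at (130,488) and (233,448), its front pointing up-left, and the open cover's tip at (38,240)-(122,206). The dock's flange is at crop row ~135, with the plug at (640,172) and the plate's near corners at (570,408) and (733,402). The side crop confirms the grey pack and its black open cover.

Run:
```python
from h import *
a=dict(np.load('top0.npz'));b=dict(np.load('side0.npz'))
T=lambda p:(p[0]/4.7+160-.4,p[1]/4.7+140-.4); S=lambda p:(p[0]/5+225-.4,p[1]/5+115-.4)
def tri(p,q):
    A=np.zeros((3,3));y=np.zeros(3);L=[]
    for d,uv in((a,T(p)),(b,S(q))):
        c,v=ray(d,*uv);v/=np.linalg.norm(v);P=np.eye(3)-np.outer(v,v);A+=P;y+=P@c;L.append((P,c))
    X=np.linalg.solve(A,y);return X.round(1),[round(float(np.linalg.norm(P@(X-c))),1) for P,c in L]
for n,p,q in [('rL',(130,488),(155,147)),('rR',(233,448),(205,187)),('fR',(155,253),(371,122)),('covL',(38,240),(362,65)),('covR',(122,206),(407,101)),
 ('plL',(570,408),(297,427)),('plR',(733,402),(330,543)),('holeL',(585,387),(318,432)),('holeR',(713,381),(346,523)),('flTL',(553,135),(555,308)),('screw1',(595,50),(668,360)),('screw2',(682,50),(697,420))]: print(n,*tri(p,q))
def cloud(d,u0,u1,v0,v1):
    v,u=np.mgrid[v0:v1,u0:u1];z=d['z_map'][v0:v1,u0:u1];m=z>0
    p=np.linalg.inv(d['K'])@np.stack([u[m],v[m],np.ones(m.sum())]);return ((p*z[m]).T-d['t'])@d['R'], d['frame'][v0:v1,u0:u1][m]
for nm,d,bx in(('top',a,(162,214,178,250)),('side',b,(250,310,122,165))):
    P,_=cloud(d,*bx); 
    Q=P[(P[:,2]>28)&(P[:,2]<41)]; print(nm,'pack',len(Q),cv2.minAreaRect(Q[:,:2].astype(np.float32)),np.median(Q[:,2]))
    Q=P[P[:,2]>43]; print('ridge',len(Q),Q.mean(0),Q.max(0)) if len(Q) else 0
for nm,d,bx in(('top',a,(274,322,155,232)),('side',b,(282,362,170,225))):
    P,c=cloud(d,*bx); Q=P[(P[:,2]>53)&(P[:,2]<66)]; print(nm,'flange',len(Q),cv2.minAreaRect(Q[:,:2].astype(np.float32)),Q.mean(0))
    Q=P[(P[:,2]>1)&(P[:,2]<9)&(c.min(1)>180)];print('plate',len(Q),cv2.minAreaRect(Q[:,:2].astype(np.float32)),np.median(Q[:,2]))
```

```text
rL [411.6 263.3  28.1] [0.8, 0.8]
rR [436.3 203.2  35.8] [1.9, 1.9]
fR [548.3 253.5  34.3] [1.5, 1.5]
covL [554.3 322.4  32.5] [0.8, 0.8]
covR [575.5 274.4  32.8] [1.2, 1.2]
plL [464.3  12.4   0.7] [1.9, 1.9]
plR [468.9 -84.    1.5] [1.5, 1.5]
holeL [475.9   3.8   2.6] [1.1, 1.1]
holeR [480.3 -71.9   2.8] [0.8, 0.8]
flTL [616.6  22.5  54.5] [0.3, 0.3]
screw1 [675.9   0.9  23.5] [2.3, 2.3]
screw2 [677.8 -50.8  22.6] [3.1, 3.1]
top pack 1043 ((493.147216796875, 264.8341064453125), (157.01446533203125, 64.7149658203125), 23.781341552734375) 36.146493611869495
ridge 52 [512.1548318  273.28648584  48.36510529] [537.82481207 299.28338548  54.57947055]
side pack 531 ((494.0364074707031, 265.07257080078125), (161.56568908691406, 70.18809509277344), 23.90966033935547) 35.18829394526253
ridge 24 [514.26553914 273.28155465  47.18902607] [523.67729362 291.34992917  51.08475054]
top flange 79 ((617.3858642578125, -26.90475082397461), (6.208130836486816, 94.6567611694336), 3.4996116161346436) [617.05282675 -26.78877249  59.10558575]
plate 1628 ((559.334716796875, -29.198387145996094), (191.8366241455078, 97.2893295288086), 3.266010046005249) 4.318819360260763
side flange 60 ((617.4987182617188, -29.303993225097656), (6.359040260314941, 95.52589416503906), 3.3403592109680176) [616.91966293 -30.19185298  58.76195889]
plate 1111 ((573.6619262695312, -30.35750961303711), (216.4328155517578, 99.64556884765625), 3.985203266143799) 3.62632234210293
```

Call:
send_rows --commands '[{"delta_pos":[0,0,0],"roll":-0.087},{"delta_pos":[0,0,0],"roll":-0.087},{"delta_pos":[0,0,0],"roll":-0.087},{"delta_pos":[0,0,0],"roll":-0.087},{"delta_pos":[0,0,0],"roll":-0.087},{"delta_pos":[-0.098,-0.23,0],"roll":0},{"delta_pos":[-0.098,-0.23,0],"roll":0},{"delta_pos":[-0.098,-0.23,0],"roll":0}]' --claw 1 --newtons 20

```text
clock: 1.1
ee_pos: [282.5, 523.0, 291.8]
orientation: [0.648, -3.074, 0.001]
wrist_force: [0.1, 0.5, -0.1]
grip_width: 0.17
finger_force: 0.0
```

Call:
send_rows --commands '[{"delta_pos":[-0.098,-0.23,0],"roll":0},{"delta_pos":[-0.098,-0.23,0],"roll":0},{"delta_pos":[-0.098,-0.23,0],"roll":0},{"delta_pos":[-0.098,-0.23,0.05],"roll":0},{"delta_pos":[-0.098,-0.23,0.1],"roll":0},{"delta_pos":[-0.098,-0.23,0.1],"roll":0},{"delta_pos":[-0.098,-0.23,0.05],"roll":0},{"delta_pos":[0,0,0],"roll":0}]'

```text
clock: 2.1
ee_pos: [539.4, 280.2, 230.8]
orientation: [0.637, -3.075, 0.005]
wrist_force: [0.8, 0.0, -0.9]
grip_width: 0.007
finger_force: 0.0
```

```bash
cat >> h.py <<'E'
from scipy.spatial.transform import Rotation as Ro
def wproj(d,X):
    c=d['R']@np.asarray(X,float)+d['t']; th=np.arctan2(np.hypot(c[0],c[1]),c[2]); s=d['K'][0,0]*th/np.hypot(c[0],c[1])
    return np.array([c[0]*s+d['K'][0,2],c[1]*s+d['K'][1,2]])
def wray(d,u,v):
    x=(u-d['K'][0,2])/d['K'][0,0];y=(v-d['K'][1,2])/d['K'][1,1];th=np.hypot(x,y);s=np.sin(th)/max(th,1e-9)
    return -d['R'].T@d['t'], d['R'].T@np.array([x*s,y*s,np.cos(th)])
def wz(d,u,v,z):
    c,p=wray(d,u,v); return c+p*(z-c[2])/p[2]
def st():
    o=r.get_obs();R=Ro.from_rotvec(o['orientation']).as_matrix()
    print('t',round(float(o['clock']),2),'pos',o['ee_pos'].round(1),'yawY',np.degrees(np.arctan2(R[1,1],R[0,1])).round(2),'z',R[:,2].round(3),'F',o['wrist_force'].round(2),'M',o['moment'].round(2),'g',o['grip_width'],o['finger_force'],'q',o['q'].round(2))
    return o,R
E
python3 - <<'E'
from h import *
o,R=st(); d=snap('wrist','w1'); print(d['K'],(-d['R'].T@d['t']).round(1),d['R'].round(3))
E
```

```text
t 2.1 pos [539.4 280.2 230.8] yawY 113.4 z [-0.001 -0.003 -1.   ] F [ 0.78  0.03 -0.88] M [ 0.08  0.11 -0.01] g 0.007096651874017251 0.0 q [-0.74  0.29  0.23  1.66 -0.07  1.2   1.48]
[[309.70691629   0.         320.20722632]
 [  0.         309.70691629 196.1098362 ]
 [  0.           0.           1.        ]] [466.3 249.2 323.3] [[-0.397  0.918 -0.002]
 [ 0.878  0.381  0.291]
 [ 0.268  0.114 -0.957]]
```

View pics/w1.png

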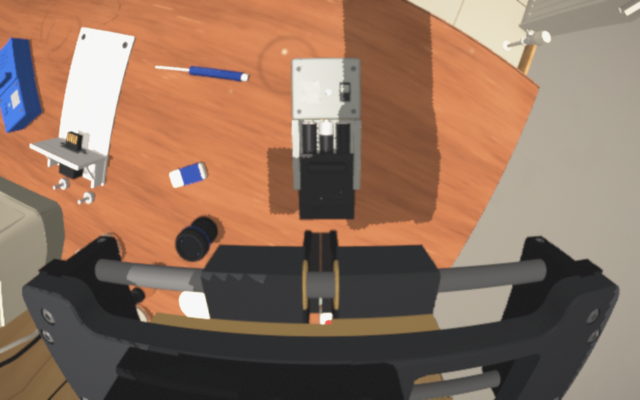

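Run:
```python
from h import *
d=dict(np.load('w1.npz'))
v,u=np.mgrid[40:235,270:380];P=[]
for a,b in zip(u.ravel(),v.ravel()):
    z=d['z_map'][b,a]
    if z<=0: continue
    c,p=wray(d,a,b); k=d['R'][2]@p; P.append(np.r_[c+p*z/k,a,b])
P=np.array(P)
top=P[(P[:,2]>31)&(P[:,2]<41)];rc=cv2.minAreaRect(top[:,:2].astype(np.float32));print(rc,np.median(top[:,2]))
th=np.radians(23.8);ex=np.array([np.cos(th),np.sin(th)]);ey=np.array([-ex[1],ex[0]])
rear=(top[:,:2]@ex);print('x range',np.percentile(rear,[.3,99.7]),'y range',np.percentile(top[:,:2]@ey,[.3,99.7]))
R=P[(P[:,2]>43.5)&(P[:,2]<60)];print(len(R),'ridge x',np.percentile(R[:,:2]@ex,[2,50,98]),'y',np.percentile(R[:,:2]@ey,[2,50,98]),'z',np.percentile(R[:,2],[50,95]),R[:,3:].min(0),R[:,3:].max(0))
for n,(a,b) in dict(rL=(359,59),rR=(293,60),cL=(354,218),cR=(301,218)).items():
    X=wz(d,a,b,36);print(n,X.round(1),(X[:2]@ex).round(1),(X[:2]@ey).round(1))
print('tcp',np.array([539.4,280.2])@ex,np.array([539.4,280.2])@ey)
```

```text
((495.1577453613281, 267.217041015625), (156.8292694091797, 64.35618591308594), 24.231910705566406) 36.04418223215836
x range [483.49784426 638.69388932] y range [12.80389745 76.33407424]
405 ridge x [580.60207334 584.51083    589.32566258] y [27.06897832 44.28646533 60.83025146] z [48.06629572 49.32030358] [307. 163.] [345. 173.]
rL [412.8 264.1  36. ] 484.3 75.1
rR [437.9 209.4  36. ] 485.1 14.9
cL [554.4 323.5  36. ] 637.8 72.3
cR [575.3 275.1  36. ] 637.4 19.5
tcp 606.6026368761351 38.69936607904168
```

The wrist picture shows the pack's rear corners at (293,60) and (359,59), the cover's front at (301..354,218), and the ridge in the depth map at (307..345,163..173). The cover is open about 31 mm. The closed fingers are just ahead of the ridge, so I lower them there.

Call:
send_rows --commands '[{"delta_pos":[-0.025,0.028,0],"roll":-0.005},{"delta_pos":[0,0,0.12],"roll":0},{"delta_pos":[0,0,0.12],"roll":0},{"delta_pos":[0,0,0.12],"roll":0},{"delta_pos":[0,0,0.12],"roll":0},{"delta_pos":[0,0,0.08],"roll":0},{"delta_pos":[0,0,0.04],"roll":0},{"delta_pos":[0,0,0],"roll":0}]'

```text
clock: 3.15
ee_pos: [539.1, 292.6, 112.2]
orientation: [0.661, -3.071, -0.0]
wrist_force: [-0.1, 0.8, 0.1]
grip_width: 0.005
finger_force: 0.0
```

Run:
```python
from h import *
o,R=st(); th=np.radians(23.8);ex=np.array([np.cos(th),np.sin(th)]);ey=np.array([-ex[1],ex[0]]); print(o['ee_pos'][:2]@ex,o['ee_pos'][:2]@ey)
```

```text
t 3.15 pos [539.1 292.6 112.2] yawY 114.29 z [-0. -0. -1.] F [-0.11  0.81  0.14] M [ 0.01 -0.03  0.  ] g 0.004894157023243587 0.0 q [-0.74  0.42  0.21  1.76 -0.1   0.98  1.5 ]
611.3391206932272 50.16060181926503
```

Call:
send_rows --commands '[{"delta_pos":[0,-0.028,0.008],"roll":0},{"delta_pos":[0.03,0,0],"roll":0},{"delta_pos":[0.03,0,0],"roll":0},{"delta_pos":[0.03,0,0],"roll":0},{"delta_pos":[0.03,0,0],"roll":0},{"delta_pos":[0.03,0,0],"roll":0},{"delta_pos":[0.03,0,0],"roll":0},{"delta_pos":[0,0,0],"roll":0}]'

```text
clock: 4.15
ee_pos: [508.2, 272.2, 110.6]
orientation: [0.66, -3.071, 0.0]
wrist_force: [-0.1, 0.3, -0.8]
grip_width: 0.007
finger_force: 0.0
```

Call:
send_rows --commands '[{"delta_pos":[0.01,0,0],"roll":0},{"delta_pos":[0.01,0,0],"roll":0},{"delta_pos":[0.01,0,0],"roll":0},{"delta_pos":[0.01,0,0],"roll":0},{"delta_pos":[0.01,0,0],"roll":0},{"delta_pos":[0.01,0,0],"roll":0},{"delta_pos":[0.01,0,0],"roll":0},{"delta_pos":[0,0,0],"roll":0}]'

```text
clock: 5.15
ee_pos: [495.8, 266.3, 110.6]
orientation: [0.66, -3.071, 0.0]
wrist_force: [-0.0, -0.5, 0.4]
grip_width: 0.001
finger_force: 0.0
```

Run:
```python
from h import *
o,R=st(); th=np.radians(23.8);ex=np.array([np.cos(th),np.sin(th)]);ey=np.array([-ex[1],ex[0]]); print(o['ee_pos'][:2]@ex,o['ee_pos'][:2]@ey)
print(o['wrist_force'][:2]@ex)
```

```text
t 5.15 pos [495.8 266.3 110.6] yawY 114.25 z [-0. -0. -1.] F [-0.03 -0.55  0.41] M [0.05 0.   0.02] g 0.000629155051165448 0.04562168789561838 q [-0.75  0.33  0.21  1.88 -0.08  0.94  1.49]
561.0937684133368 43.62958122925068
-0.2452364583711958
```

Call:
send_rows --commands '[{"delta_pos":[-0.06,0,0],"roll":0},{"delta_pos":[-0.05,0,-0.1],"roll":0},{"delta_pos":[-0.05,0,-0.1],"roll":0},{"delta_pos":[-0.05,0,-0.1],"roll":0},{"delta_pos":[0,0,-0.1],"roll":0},{"delta_pos":[0,0,-0.1],"roll":0},{"delta_pos":[0,0,-0.08],"roll":0},{"delta_pos":[0,0,0],"roll":0}]'

```text
clock: 6.15
ee_pos: [535.1, 284.2, 227.8]
orientation: [-0.66, 3.07, 0.001]
wrist_force: [0.2, -0.9, -0.3]
grip_width: 0.005
finger_force: 0.0
```

Run:
```python
from h import *
o,R=st(); d=snap('wrist','w2')
cv2.imwrite('pics/w2c.png',cv2.resize(d['frame'][30:250,220:440,::-1],None,fx=2.7,fy=2.7,interpolation=cv2.INTER_CUBIC))
v,u=np.mgrid[20:250,250:400];P=[]
for a,b in zip(u.ravel(),v.ravel()):
    z=d['z_map'][b,a]
    if z<=0: continue
    c,p=wray(d,a,b); k=d['R'][2]@p; P.append(np.r_[c+p*z/k,a,b])
P=np.array(P)
top=P[(P[:,2]>31)&(P[:,2]<41)];rc=cv2.minAreaRect(top[:,:2].astype(np.float32));print(rc,np.median(top[:,2]))
th=np.radians(23.8);ex=np.array([np.cos(th),np.sin(th)]);ey=np.array([-ex[1],ex[0]])
print('x range',np.percentile(top[:,:2]@ex,[.3,99.7]),'y range',np.percentile(top[:,:2]@ey,[.3,99.7]))
Q=P[(P[:,2]>43.5)&(P[:,2]<60)];print(len(Q),'ridge x',np.percentile(Q[:,:2]@ex,[2,50,98]),'y',np.percentile(Q[:,:2]@ey,[2,50,98]),'z',np.percentile(Q[:,2],[50,95]))
print(o['ee_pos'][:2]@ex,o['ee_pos'][:2]@ey)
```

```text
t 6.15 pos [535.1 284.2 227.8] yawY 114.26 z [ 0.002  0.001 -1.   ] F [ 0.24 -0.89 -0.29] M [0.07 0.04 0.06] g 0.005428021862220531 0.0 q [-0.75  0.29  0.23  1.67 -0.07  1.19  1.49]
((475.10205078125, 257.8873291015625), (124.73102569580078, 64.45674896240234), 24.686904907226562) 36.029466014069044
x range [476.78973501 599.60541041] y range [12.76865343 76.43025441]
403 ridge x [542.62332677 546.3522796  550.81416121] y [27.4026216  44.10520186 61.44543168] z [48.11441225 49.33526074]
604.2632407278488 44.0833028563481
```

View pics/w2c.png

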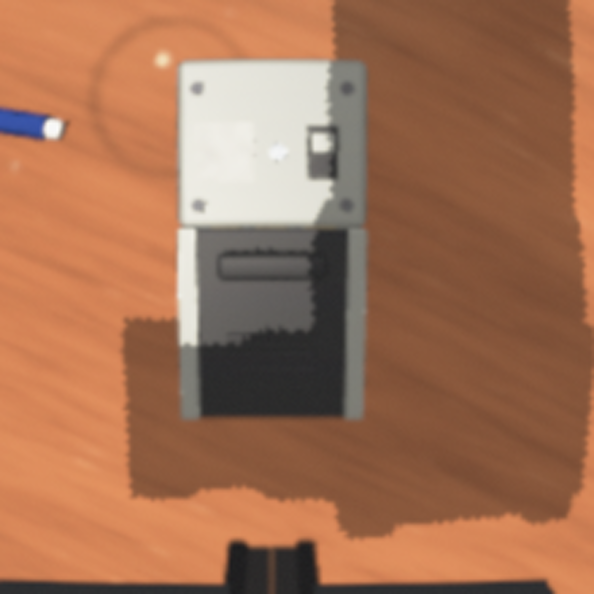

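The crop shows the cover fully shut: its front edge is flush with the case front at (200..345,417), and the ridge is at (270,265). Next is opening the gripper and grasping the rear block.

Call:
send_rows --commands '[{"delta_pos":[0.11,0.0,0],"roll":0},{"delta_pos":[0.11,0.0,0],"roll":0},{"delta_pos":[0.11,0,0],"roll":0},{"delta_pos":[0.11,0,0],"roll":0},{"delta_pos":[0,0,0.1],"roll":0},{"delta_pos":[0,0,0.1],"roll":0},{"delta_pos":[0,0,0.1],"roll":0},{"delta_pos":[0,0,0],"roll":0}]' --claw -1

```text
clock: 7.2
ee_pos: [452.9, 246.9, 164.6]
orientation: [0.659, -3.068, 0.003]
wrist_force: [-0.6, 0.3, -0.0]
grip_width: 0.834
finger_force: 0.0
```

Run:
```python
from h import *
o,R=st(); th=np.radians(23.8);ex=np.array([np.cos(th),np.sin(th)]);ey=np.array([-ex[1],ex[0]]); print(o['ee_pos'][:2]@ex,o['ee_pos'][:2]@ey)
```

```text
t 7.2 pos [452.9 246.9 164.6] yawY 114.26 z [-0.003 -0.003 -1.   ] F [-0.62  0.31 -0.02] M [ 0.07  0.02 -0.05] g 0.833804438504745 0.0 q [-0.78  0.17  0.21  1.95 -0.04  1.03  1.45]
514.0374577114341 43.13865665762802
```

Call:
send_rows --commands '[{"delta_pos":[0,0.006,0],"roll":0},{"delta_pos":[0,0,0.09],"roll":0},{"delta_pos":[0,0,0.09],"roll":0},{"delta_pos":[0,0,0.09],"roll":0},{"delta_pos":[0,0,0.09],"roll":0},{"delta_pos":[0,0,0.07],"roll":0},{"delta_pos":[0,0,0],"roll":0},{"delta_pos":[0,0,0],"roll":0}]'

```text
clock: 8.2
ee_pos: [454.0, 249.0, 81.4]
orientation: [-0.66, 3.071, 0.001]
wrist_force: [-0.0, 0.5, 1.0]
grip_width: 0.996
finger_force: 0.0
```

Call:
send_rows --commands '[{"delta_pos":[0,0,0],"roll":0},{"delta_pos":[0,0,0],"roll":0},{"delta_pos":[0,0,0],"roll":0},{"delta_pos":[0,0,0],"roll":0},{"delta_pos":[0,0,0],"roll":0},{"delta_pos":[0,0,0],"roll":0},{"delta_pos":[0,0,0],"roll":0},{"delta_pos":[0,0,0],"roll":0}]' --claw 1 --newtons 30

```text
clock: 9.2
ee_pos: [453.7, 248.7, 80.9]
orientation: [-0.66, 3.071, 0.0]
wrist_force: [-0.5, -1.9, 5.3]
grip_width: 0.734
finger_force: 30.0
```

Run:
```python
from h import *
o,R=st(); th=np.radians(23.8);ex=np.array([np.cos(th),np.sin(th)]);ey=np.array([-ex[1],ex[0]]); print(o['ee_pos'][:2]@ex,o['ee_pos'][:2]@ey)
```

```text
t 9.2 pos [453.7 248.7  80.9] yawY 114.25 z [ 0.  0. -1.] F [-0.46 -1.95  5.31] M [-0.4   0.14 -0.07] g 0.7340364392936191 29.995537977665663 q [-0.76  0.29  0.2   2.01 -0.07  0.85  1.47]
515.5044826257974 44.47533914966334
```

Call:
send_rows --commands '[{"delta_pos":[0,0,-0.05],"roll":0},{"delta_pos":[0,0,-0.1],"roll":0},{"delta_pos":[0,0,-0.1],"roll":0},{"delta_pos":[0,0,-0.1],"roll":0},{"delta_pos":[0,0,-0.1],"roll":0},{"delta_pos":[0,0,-0.1],"roll":0},{"delta_pos":[0,0,-0.1],"roll":0},{"delta_pos":[0,0,-0.1],"roll":0}]'

```text
clock: 10.2
ee_pos: [453.1, 248.6, 231.3]
orientation: [0.66, -3.071, 0.0]
wrist_force: [0.5, 0.6, -3.2]
grip_width: 0.738
finger_force: 30.0
```

Run:
```python
from h import *
o,R=st()
for n in('top0','side0'):
    d=dict(np.load(n+'.npz'));v,u=np.mgrid[0:400,0:640];z=d['z_map'].ravel()
    p=np.linalg.inv(d['K'])@np.stack([u.ravel(),v.ravel(),np.ones(u.size)]);P=((p*z).T-d['t'])@d['R'];P=P[z>0]
    for x in range(640,840,25):
        s=(P[:,0]>x)&(P[:,0]<x+25)&(P[:,1]>-130)&(P[:,1]<70);print(n,x,P[s,2].max().round() if s.any() else None,end=' ; ')
    print()
```

```text
t 10.2 pos [453.1 248.6 231.3] yawY 114.26 z [-0.001 -0.    -1.   ] F [ 0.49  0.63 -3.21] M [ 0.06  0.09 -0.  ] g 0.7382913134998184 29.994682758115232 q [-0.79  0.1   0.21  1.88 -0.02  1.17  1.43]
top0 640 35.0 ; top0 665 31.0 ; top0 690 156.0 ; top0 715 179.0 ; top0 740 184.0 ; top0 765 183.0 ; top0 790 182.0 ; top0 815 185.0 ; 
side0 640 33.0 ; side0 665 28.0 ; side0 690 151.0 ; side0 715 177.0 ; side0 740 181.0 ; side0 765 179.0 ; side0 790 179.0 ; side0 815 183.0 ;
```

Call:
send_rows --commands '[{"delta_pos":[0,0,-0.13],"roll":0.078},{"delta_pos":[0,0,-0.13],"roll":0.078},{"delta_pos":[0,0,-0.14],"roll":0.078},{"delta_pos":[-0.115,-0.2,0],"roll":0},{"delta_pos":[-0.115,-0.2,0],"roll":0},{"delta_pos":[-0.115,-0.2,0],"roll":0},{"delta_pos":[-0.115,-0.2,0],"roll":0},{"delta_pos":[-0.115,-0.2,0],"roll":0}]'

```text
clock: 11.2
ee_pos: [579.8, 54.3, 310.6]
orientation: [0.088, -3.14, -0.0]
wrist_force: [-0.2, 0.7, -3.2]
grip_width: 0.73
finger_force: 30.0
```

Call:
send_rows --commands '[{"delta_pos":[-0.115,-0.2,0],"roll":0},{"delta_pos":[-0.115,-0.2,0],"roll":0},{"delta_pos":[0,0,0],"roll":0},{"delta_pos":[0,0,0],"roll":0},{"delta_pos":[0,0,0],"roll":0},{"delta_pos":[0,0,0],"roll":0},{"delta_pos":[0,0,0],"roll":0},{"delta_pos":[0,0,0],"roll":0}]'

```text
clock: 12.2
ee_pos: [629.8, -21.6, 310.8]
orientation: [-0.088, 3.14, 0.0]
wrist_force: [0.3, 0.1, -3.7]
grip_width: 0.735
finger_force: 30.0
```

Run:
```python
from h import *
o,R=st(); d=snap('wrist','w3')
cv2.imwrite('pics/w3c.png',cv2.resize(d['frame'][:300,140:540,::-1],None,fx=2,fy=2,interpolation=cv2.INTER_CUBIC))
print((-d['R'].T@d['t']).round(1))
```

```text
t 12.2 pos [629.8 -21.6 310.8] yawY 93.22 z [ 0.  0. -1.] F [ 0.28  0.05 -3.65] M [-0.    0.   -0.04] g 0.7346588894635825 29.994646017439663 q [-0.42  0.3   0.48  1.51 -0.14  1.37  1.7 ]
[550.2 -25.4 403.1]
```

View pics/w3c.png

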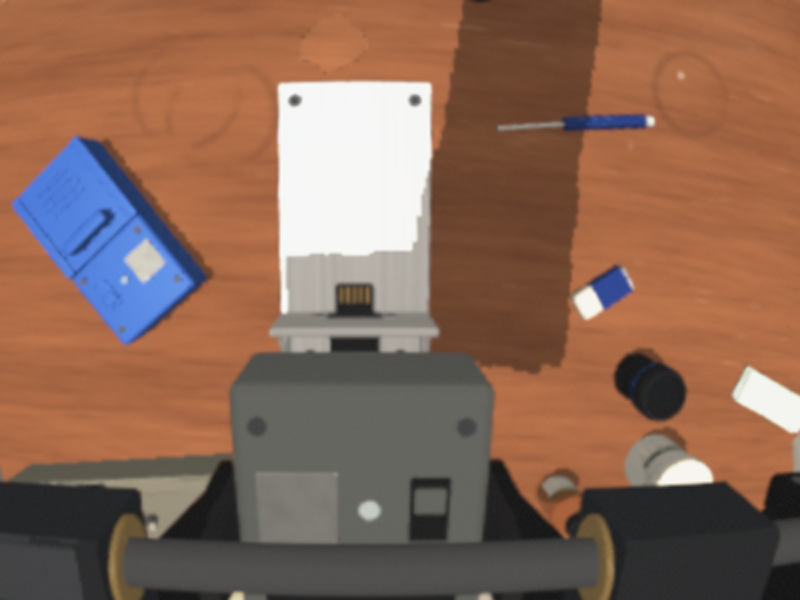

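The picture shows the dock clear of the pack: plate corners at crop (278,84) and (431,83), plug at (336..373,284..312), flange at rows 314–336. The held pack's rear is at rows 354–385. I'll measure dock and pack from depth and pixels.

```bash
cat >> h.py <<'E'
def wcloud(d,u0,u1,v0,v1):
    v,u=np.mgrid[v0:v1,u0:u1];x=(u-d['K'][0,2])/d['K'][0,0];y=(v-d['K'][1,2])/d['K'][1,1];th=np.hypot(x,y);s=np.sin(th)/th/np.cos(th)
    z=d['z_map'][v0:v1,u0:u1];m=(z>0)
    C=np.stack([x*s*z,y*s*z,z],-1)[m]
    return (C-d['t'])@d['R'], d['frame'][v0:v1,u0:u1][m]
E
python3 - <<'E'
from h import *
d=dict(np.load('w3.npz'));o,R=st()
C=lambda p:(p[0]/2+140-.25,p[1]/2-.25)
for n,p,z in [('pl+',(431,83),4),('pl-',(278,84),4),('hole+',(415,100),4),('hole-',(294,100),4),('plug+tip',(373,284),25),('plug-tip',(336,284),25),('fl+top',(438,325),60),('fl-top',(270,325),60),('fl+back',(438,336),60),('fl-back',(270,336),60)]:
    print(n,wz(d,*C(p),z).round(1))
P,c=wcloud(d,250,380,30,178)
def rect(Q): 
    b=cv2.boxPoints(cv2.minAreaRect(Q[:,:2].astype(np.float32)));return b.round(1).tolist(),cv2.minAreaRect(Q[:,:2].astype(np.float32)),len(Q)
print('flange',rect(P[(P[:,2]>52)&(P[:,2]<66)]))
F=P[(P[:,2]>25)&(P[:,2]<52)&(P[:,0]>600)];print('face',len(F),np.percentile(F[:,0],[5,25,50,75,95]).round(1),np.polyfit(F[:,1],F[:,0],1))
pl=P[(P[:,2]>1)&(P[:,2]<8)&(P[:,0]<610)&(P[:,1]<40)&(c.min(1)>110)&(np.ptp(c.astype(int),axis=1)<40)];print('plate',rect(pl),np.median(pl[:,2]))
G=P[(P[:,2]>20)&(P[:,2]<29)&(P[:,0]<610)];print('plug',rect(G),np.median(G[:,2]))
P,c=wcloud(d,250,390,170,275);Q=(P-o['ee_pos'])@R
for k in range(-95,-20,8): 
    s=(Q[:,2]>0)&False
print('tool-frame: top pts')
s=(Q[:,2]>30)&(Q[:,2]<58)&(np.abs(Q[:,1])<45);Q=Q[s]
print(np.percentile(Q,[1,10,50,90,99],axis=0).round(1))
t=Q[np.abs(Q[:,2]-np.median(Q[:,2]))<4]; 
h=np.histogram(Q[:,2],bins=np.arange(30,90,3));print(h)
t=Q[(Q[:,0]<30)];print('top z',np.median(t[:,2]),np.percentile(t[:,2],[5,95]),np.polyfit(t[:,0],t[:,2],1),np.polyfit(t[:,1],t[:,2],1))
e=Q[(Q[:,0]>20)&(Q[:,0]<34)];print('y',np.percentile(e[:,1],[.5,99.5]));
P,c=wcloud(d,250,390,170,200);Q=(P-o['ee_pos'])@R;r_=Q[(Q[:,0]>25)&(Q[:,2]>45)&(Q[:,2]<90)];print('rear face',np.polyfit(r_[:,1],r_[:,0],1),np.percentile(r_,[1,50,99],axis=0).round(1))
E
```

```text
t 12.25 pos [629.9 -21.7 310.7] yawY 93.2 z [ 0.  0. -1.] F [ 0.79 -0.63 -3.69] M [-0.    0.01 -0.03] g 0.7266010193303809 29.994663423858583 q [-0.42  0.3   0.48  1.51 -0.14  1.37  1.7 ]
pl+ [464.9  14.7   4. ]
pl- [470.8 -82.1   4. ]
hole+ [477.2   5.2   4. ]
hole- [481.3 -71.2   4. ]
plug+tip [596. -15.  25.]
plug-tip [597.2 -37.6  25. ]
fl+top [612.7  22.2  60. ]
fl-top [618.  -72.8  60. ]
fl+back [619.1  22.8  60. ]
fl-back [624.3 -72.6  60. ]
flange ([[614.4000244140625, 21.700000762939453], [619.5999755859375, -72.69999694824219], [625.2000122070312, -72.4000015258789], [620.0, 22.0]], ((619.7862548828125, -25.34701919555664), (5.556094646453857, 94.46714782714844), 3.157559394836426), 501)
face 689 [604.7 615.3 617.4 630.2 636.4] [-3.60139084e-02  6.19422552e+02]
plate ([[464.3999938964844, 14.699999809265137], [470.0, -82.19999694824219], [615.2999877929688, -73.80000305175781], [609.7999877929688, 23.100000381469727]], ((539.8634033203125, -29.554874420166016), (145.5966339111328, 97.02992248535156), 3.2945406436920166), 7967) 3.874493793862017
plug ([[596.2000122070312, -1
[... 166 characters left out ...]
440673828), (13.683969497680664, 23.4814453125), 3.2400805950164795), 219) 24.97124258748047
tool-frame: top pts
[[ -2.1 -32.1  40.2]
 [  2.7 -25.1  44. ]
 [ 21.    0.8  45.1]
 [ 38.5  26.8  46.8]
 [ 40.   33.7  56.5]]
(array([  36,   22,   29,   89, 4994, 5372,  383,  229,  182,   93,    0,
          0,    0,    0,    0,    0,    0,    0,    0]), array([30, 33, 36, 39, 42, 45, 48, 51, 54, 57, 60, 63, 66, 69, 72, 75, 78,
       81, 84, 87]))
top z 44.955004768579066 [43.14764403 46.25679798] [1.54842987e-02 4.46684103e+01] [-4.09713091e-03  4.48875913e+01]
y [-30.24439818  32.43089398]
rear face [-2.95930927e-03  3.91919258e+01] [[ 36.1 -29.2  45.1]
 [ 39.6   1.3  52.9]
 [ 40.3  31.6  77.1]]
```

Call:
send_rows --commands '[{"delta_pos":[0.175,-0.005,0],"roll":0},{"delta_pos":[0.175,-0.005,0],"roll":0},{"delta_pos":[0.175,-0.005,0],"roll":0},{"delta_pos":[0.17,-0.005,0],"roll":0},{"delta_pos":[0,0,0.2],"roll":0},{"delta_pos":[0,0,0.2],"roll":0},{"delta_pos":[0,0,0.2],"roll":0},{"delta_pos":[0,0,0.15],"roll":0}]'

```text
clock: 13.25
ee_pos: [490.9, -33.7, 159.3]
orientation: [0.087, -3.14, -0.0]
wrist_force: [-0.5, -0.6, -3.1]
grip_width: 0.735
finger_force: 30.0
```

Call:
send_rows --commands '[{"delta_pos":[0,0,0.1],"roll":0},{"delta_pos":[0,0,0.1],"roll":0},{"delta_pos":[0,0,0.08],"roll":0},{"delta_pos":[0,0,0],"roll":0},{"delta_pos":[0,0,0],"roll":0},{"delta_pos":[0,0,0],"roll":0},{"delta_pos":[0,0,0],"roll":0},{"delta_pos":[0,0,0],"roll":0}]'

```text
clock: 14.25
ee_pos: [491.5, -33.6, 105.0]
orientation: [-0.088, 3.14, 0.0]
wrist_force: [0.2, -0.6, -4.5]
grip_width: 0.737
finger_force: 30.0
```

Run:
```python
from h import *
o,R=st(); print((o['ee_pos']-np.array([629.9,-21.7,310.7]))@R)
b=snap('side','side2'); cv2.imwrite('pics/side2c.png',cv2.resize(b['frame'][120:240,270:390,::-1],None,fx=5,fy=5,interpolation=cv2.INTER_CUBIC))
```

```text
t 14.25 pos [491.5 -33.6 105. ] yawY 93.19 z [ 0.001  0.    -1.   ] F [ 0.21 -0.58 -4.5 ] M [ 0.03  0.08 -0.04] g 0.7366945478240042 29.994588447734714 q [-0.45  0.22  0.47  2.06 -0.13  0.89  1.72]
[138.92460232  -4.16321119 205.67852264]
```

View pics/side2c.png

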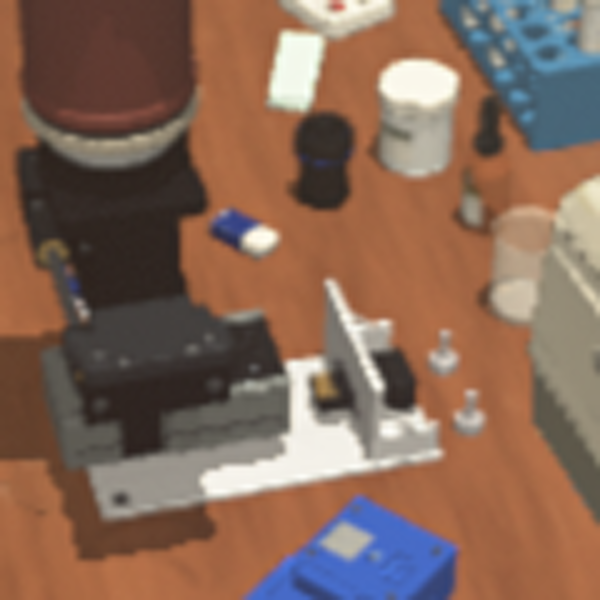

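The side view shows the pack above the plate, level, with its socket end at (285,370) facing the plug tip at (318,385). I lower it.

Call:
send_rows --commands '[{"delta_pos":[0,0,0.03],"roll":0},{"delta_pos":[0,0,0.03],"roll":0},{"delta_pos":[0,0,0.02],"roll":0},{"delta_pos":[0,0,0.01],"roll":0},{"delta_pos":[0,0,0.005],"roll":0},{"delta_pos":[0,0,0],"roll":0},{"delta_pos":[0,0,0],"roll":0},{"delta_pos":[0,0,0],"roll":0}]'

```text
clock: 15.3
ee_pos: [491.5, -33.6, 85.8]
orientation: [-0.088, 3.14, 0.0]
wrist_force: [0.4, -0.4, -3.1]
grip_width: 0.735
finger_force: 30.0
```

Run:
```python
from h import *
for i in range(1): st()
```

```text
t 15.3 pos [491.5 -33.6  85.8] yawY 93.2 z [ 0.  0. -1.] F [ 0.35 -0.44 -3.12] M [0.07 0.05 0.05] g 0.7349038675071539 29.9946595961228 q [-0.44  0.25  0.47  2.08 -0.15  0.85  1.74]
```

Still just off the plate; I go down in small steps.

Call:
send_rows --commands '[{"delta_pos":[0,0,0.003],"roll":0},{"delta_pos":[0,0,0.002],"roll":0},{"delta_pos":[0,0,0],"roll":0},{"delta_pos":[0,0,0],"roll":0},{"delta_pos":[0,0,0],"roll":0},{"delta_pos":[0,0,0],"roll":0},{"delta_pos":[0,0,0],"roll":0},{"delta_pos":[0,0,0],"roll":0}]'

```text
clock: 16.3
ee_pos: [491.4, -33.6, 84.9]
orientation: [0.087, -3.14, -0.0]
wrist_force: [-3.5, 0.8, 5.6]
grip_width: 0.735
finger_force: 30.0
```

Call:
send_rows --commands '[{"delta_pos":[0,0,-0.0015],"roll":0},{"delta_pos":[0,0,0],"roll":0},{"delta_pos":[0,0,0],"roll":0},{"delta_pos":[0,0,0],"roll":0},{"delta_pos":[0,0,0],"roll":0},{"delta_pos":[0,0,0],"roll":0},{"delta_pos":[0,0,0],"roll":0},{"delta_pos":[0,0,0],"roll":0}]'

```text
clock: 17.3
ee_pos: [491.4, -33.7, 84.9]
orientation: [-0.087, 3.14, -0.0]
wrist_force: [0.2, 0.5, -3.2]
grip_width: 0.731
finger_force: 30.0
```

Run:
```python
from h import *
st()
```

```text
t 17.3 pos [491.4 -33.7  84.9] yawY 93.19 z [ 0. -0. -1.] F [ 0.24  0.46 -3.15] M [ 0.02 -0.09  0.02] g 0.7307153620320156 29.994148425757885 q [-0.44  0.25  0.47  2.08 -0.15  0.84  1.74]
```

Call:
send_rows --commands '[{"delta_pos":[-0.03,0,0],"roll":0},{"delta_pos":[-0.03,0,0],"roll":0},{"delta_pos":[-0.02,0,0],"roll":0},{"delta_pos":[-0.01,0,0],"roll":0},{"delta_pos":[-0.01,0,0],"roll":0},{"delta_pos":[-0.01,0,0],"roll":0},{"delta_pos":[-0.01,0,0],"roll":0},{"delta_pos":[0,0,0],"roll":0}]'

```text
clock: 18.3
ee_pos: [515.5, -32.2, 84.9]
orientation: [-0.088, 3.14, -0.0]
wrist_force: [-0.4, 1.0, -2.8]
grip_width: 0.733
finger_force: 30.0
```

Run:
```python
from h import *
o,R=st(); print((o['ee_pos']-np.array([491.4,-33.7,84.9]))@R)
b=snap('side','side3'); cv2.imwrite('pics/side3c.png',cv2.resize(b['frame'][160:230,280:370,::-1],None,fx=8,fy=8,interpolation=cv2.INTER_CUBIC))
```

```text
t 18.3 pos [515.5 -32.2  84.9] yawY 93.2 z [ 0. -0. -1.] F [-0.36  1.03 -2.8 ] M [-0.01 -0.01 -0.02] g 0.7334866698099416 29.99447083566338 q [-0.43  0.3   0.46  2.02 -0.17  0.86  1.75]
[-24.11022537   0.14237622  -0.04158244]
```

View pics/side3c.png

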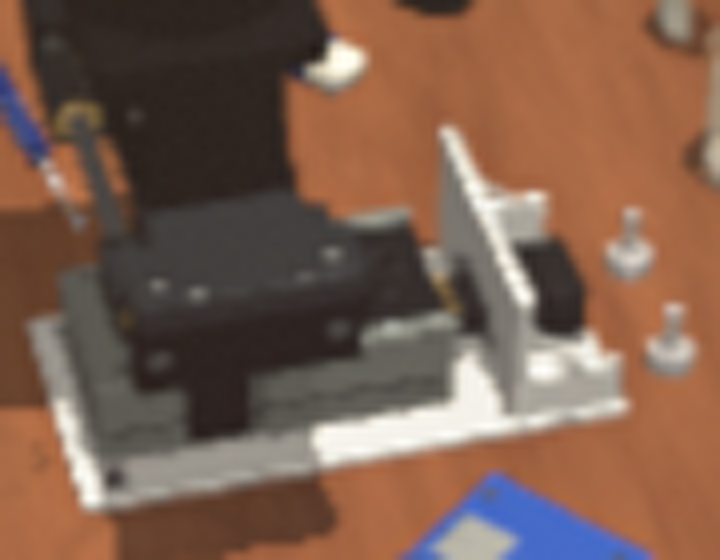

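The side view shows the pack front at (450,330) with the plug's nose entering behind the front edge at (455,295). No force has built up, so I go on slowly.

Call:
send_rows --commands '[{"delta_pos":[-0.005,0,0],"roll":0},{"delta_pos":[-0.005,0,0],"roll":0},{"delta_pos":[-0.005,0,0],"roll":0},{"delta_pos":[-0.005,0,0],"roll":0},{"delta_pos":[0,0,0],"roll":0},{"delta_pos":[0,0,0],"roll":0},{"delta_pos":[0,0,0],"roll":0},{"delta_pos":[0,0,0],"roll":0}]'

```text
clock: 19.35
ee_pos: [519.3, -32.1, 85.0]
orientation: [0.087, -3.14, 0.0]
wrist_force: [-0.8, -0.1, -3.5]
grip_width: 0.733
finger_force: 30.0
```

Call:
send_rows --commands '[{"delta_pos":[-0.005,0,0],"roll":0},{"delta_pos":[-0.005,0,0],"roll":0},{"delta_pos":[0,0,0],"roll":0},{"delta_pos":[0,0,0],"roll":0},{"delta_pos":[0,0,0],"roll":0},{"delta_pos":[0,0,0],"roll":0},{"delta_pos":[0,0,0],"roll":0},{"delta_pos":[0,0,0],"roll":0}]'

```text
clock: 20.35
ee_pos: [520.8, -32.0, 84.9]
orientation: [0.087, -3.139, -0.0]
wrist_force: [-5.1, -0.4, 2.0]
grip_width: 0.731
finger_force: 30.0
```

Call:
send_rows --commands '[{"delta_pos":[-0.005,0,0],"roll":0},{"delta_pos":[-0.005,0,0],"roll":0},{"delta_pos":[0,0,0],"roll":0},{"delta_pos":[0,0,0],"roll":0},{"delta_pos":[0,0,0],"roll":0},{"delta_pos":[0,0,0],"roll":0},{"delta_pos":[0,0,0],"roll":0},{"delta_pos":[0,0,0],"roll":0}]'

```text
clock: 21.35
ee_pos: [522.4, -31.9, 84.9]
orientation: [0.087, -3.138, -0.0]
wrist_force: [-6.8, 0.0, 4.7]
grip_width: 0.729
finger_force: 30.0
```

Call:
send_rows --commands '[{"delta_pos":[-0.005,0,0],"roll":0},{"delta_pos":[-0.005,0,0],"roll":0},{"delta_pos":[0,0,0],"roll":0},{"delta_pos":[0,0,0],"roll":0},{"delta_pos":[0,0,0],"roll":0},{"delta_pos":[0,0,0],"roll":0},{"delta_pos":[0,0,0],"roll":0},{"delta_pos":[0,0,0],"roll":0}]'

```text
clock: 22.35
ee_pos: [524.0, -31.8, 84.9]
orientation: [0.087, -3.137, -0.001]
wrist_force: [-9.0, 1.0, 7.7]
grip_width: 0.736
finger_force: 30.0
```

Run:
```python
from h import *
o,R=st(); print((o['ee_pos']-np.array([491.4,-33.7,84.9]))@R)
```

```text
t 22.35 pos [524.  -31.8  84.9] yawY 93.18 z [-0.003  0.    -1.   ] F [-8.99  0.99  7.7 ] M [-0.17  2.13 -0.07] g 0.7356517326104013 29.99575756955892 q [-0.42  0.32  0.46  2.   -0.18  0.87  1.76]
[-32.61850601   0.04722409  -0.10898041]
```

Call:
send_rows --commands '[{"delta_pos":[-0.005,0,-0.001],"roll":0},{"delta_pos":[-0.002,0,0],"roll":0},{"delta_pos":[0,0,0],"roll":0},{"delta_pos":[0,0,0],"roll":0},{"delta_pos":[0,0,0],"roll":0},{"delta_pos":[0,0,0],"roll":0},{"delta_pos":[0,0,0],"roll":0},{"delta_pos":[0,0,0],"roll":0}]'

```text
clock: 23.35
ee_pos: [524.9, -31.8, 84.9]
orientation: [0.087, -3.136, -0.001]
wrist_force: [-11.0, 1.0, 7.7]
grip_width: 0.733
finger_force: 30.0
```

Run:
```python
from h import *
o,R=st(); print((o['ee_pos']-np.array([491.4,-33.7,84.9]))@R)
b=snap('side','side4'); t=snap('top','top4'); 
x=cv2.resize(b['frame'][165:225,285:365,::-1],(400,300),interpolation=cv2.INTER_CUBIC);y=cv2.resize(t['frame'][145:235,240:360,::-1],(400,300),interpolation=cv2.INTER_CUBIC)
cv2.imwrite('pics/end.png',cv2.resize(np.hstack([x,y]),None,fx=1,fy=1))
```

```text
t 23.35 pos [524.9 -31.8  84.9] yawY 93.18 z [-0.004  0.    -1.   ] F [-11.     1.04   7.71] M [-0.2   2.32  0.02] g 0.7328015157204647 29.99563744291663 q [-0.42  0.32  0.46  2.   -0.18  0.87  1.76]
[-33.5631928    0.06980073  -0.12336431]
```

View pics/end.png

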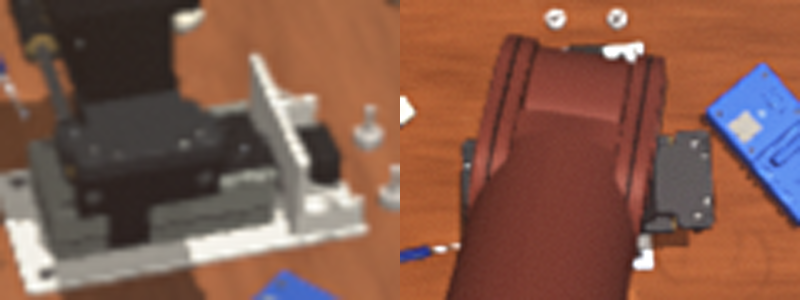

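The end view shows the pack flat on the plate with its front a few mm from the flange. The thumbscrews and the blue pack have not moved. I hold for two seconds.

Call:
send_rows --commands '[{"delta_pos":[0,0,0],"roll":0},{"delta_pos":[0,0,0],"roll":0},{"delta_pos":[0,0,0],"roll":0},{"delta_pos":[0,0,0],"roll":0},{"delta_pos":[0,0,0],"roll":0},{"delta_pos":[0,0,0],"roll":0},{"delta_pos":[0,0,0],"roll":0},{"delta_pos":[0,0,0],"roll":0}]'

```text
clock: 24.45
ee_pos: [524.9, -31.7, 84.9]
orientation: [0.087, -3.136, -0.001]
wrist_force: [-12.2, 0.4, 7.5]
grip_width: 0.732
finger_force: 30.0
```

Call:
send_rows --commands '[{"delta_pos":[0,0,0],"roll":0},{"delta_pos":[0,0,0],"roll":0},{"delta_pos":[0,0,0],"roll":0},{"delta_pos":[0,0,0],"roll":0},{"delta_pos":[0,0,0],"roll":0},{"delta_pos":[0,0,0],"roll":0},{"delta_pos":[0,0,0],"roll":0},{"delta_pos":[0,0,0],"roll":0}]'

```text
clock: 25.45
ee_pos: [524.9, -31.8, 84.9]
orientation: [0.087, -3.136, -0.001]
wrist_force: [-11.7, 1.0, 7.2]
grip_width: 0.731
finger_force: 30.0
```

Run:
```python
from h import *
o,R=st()
print(r.hand_in() if 6<-o['wrist_force'][0]<14 else 'check')
```

```text
t 25.45 pos [524.9 -31.8  84.9] yawY 93.18 z [-0.004  0.    -1.   ] F [-11.72   1.01   7.23] M [-0.18  2.35 -0.02] g 0.7311322616473224 29.995555272325873 q [-0.42  0.32  0.46  2.   -0.18  0.87  1.76]
the job is handed in; nothing more can be done
None
```

I shut the cover, set the pack flat on the dock and pushed it onto the plug, then handed the job in at 25.5 s with the arm still gripping and pushing; from the travel, the plug force is about 8 N (wrist force about 11.7 N, including pack friction).

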